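# Load jar lids into the spring-loaded lid dispenser

## Task

Load the two small steel jar lids, closed side up as they lie, into the spring-loaded lid dispenser one at a time: press the sprung stack down with each lid, slip the lid under the two retaining lips and push it fully home against the back, so that in the end both lie flat, one on the other, held up against the lips by the spring. Work gently, without ramming the lids or the fingers against the dispenser, and leave the larger lid and everything else on the counter where it stands.

Things in the scene. Friction and masses are not known exactly. Their poses are not given: they have to be found in the camera images.
- dispenser: jar-lid dispenser screwed to the counter: base plate 143 x 90 x 8 mm with a square column at the back; on the column a clear acrylic tower is clamped at a height that differs each time and is not measured. L, the underside of its retaining lips, lies 101 to 131 mm above the counter; the whole tower goes with it. Origin: on the counter under the lid stack's axis; z up, x from mouth (front) to back, y across
- front_edge (a point): middle of the base plate's front edge, dispenser x -83, y 0, z 8 mm, below the mouth. Above it the steel loading ledge: 90 wide (|y| up to 45), x -78 to -30.5, flat top 15 below L, rigid, so the slot under the lips is 15 high for the 12 mm lid. Front wall 36 wide, x -34.5 to -30.5, up to the ledge. Forward of x -15 all is open from above, and from the sides above the ledge
- column (a point): top of the column, dispenser x 45, y 0, z 153 mm. In front of it the tower: two steel retaining lips, underside at L, 4 thick, over |y| 14 to 34.5, x -6 to 33.5 (28 gap between them), noses flared up at 24 degrees forward to x -15 over |y| 14 to 27.5; cheeks 4 thick at |y| 30.5 to 34.5, x -6 to 33.5; back wall's inner face at x 29.6. A lid fully home has its centre at x 0, y 0
- follower (a joint): white sprung plate under the stack, 4 thick, x -28.5 to 26.5, |y| up to 28. Value in m: 0 with its top face up at L (empty, as it starts), growing as it is pressed down: 0.012 with one lid loaded (top lid's upper face at L), 0.024 with two; end of travel 0.060. The spring pushes up with about 4 N at 0, plus 0.8 N per 10 mm; only it resists until a lid meets the rigid ledge
- lid_a: small steel jar lid, closed side up: a flat disc 58 mm across, 12 mm high, 22 g (hidden scatter 0.8 to 1.3 times); identical to the other small lid. Origin: centre of its underside; z up out of its closed top
- lid_b: small steel jar lid, closed side up: a flat disc 58 mm across, 12 mm high, 22 g (hidden scatter 0.8 to 1.3 times); identical to the other small lid. Origin: centre of its underside; z up out of its closed top
- wide_lid: bystander: larger steel jar lid, 80 mm across, 15 mm high, does not fit the dispenser. Origin: centre of its underside
- chai_pan: bystander: steel chai pan, 146 mm across, 70 mm high, with a 200 mm black handle along its -y reaching 79 mm high. Origin: centre of its underside
- glass_jar: bystander: open glass jar, 68 mm across, 95 mm high. Origin: centre of its underside
- bowl: bystander: white ceramic bowl, 116 mm across, 52 mm high. Origin: centre of its underside
- lunchbox: bystander: purple plastic lunchbox, 119 x 169 x 60 mm. Origin: centre of its underside
- bamboo_spoon: bystander: bamboo spoon, 256 mm long along its x, 42 mm wide, 12 mm high. Origin: on the counter under the handle, 120 mm from its end
- measuring_cups: bystander: nested steel measuring cups, 80 mm across, 44 mm high, flat handles reaching 98 mm out along its y. Origin: centre of the underside
Not all that is in view belongs to the job. What is shaped like the lid_b but orange is not meant.

How it is judged:
On the way, in this order (a step that is already met when the one before it is completed fails the run):
1. one small lid is fully home under the lips, flat on the sprung plate (value of joint follower between 0.01 and 0.014 m and ((horizontal distance between lid_a and dispenser below 0.004 m and angle between lid_a's own z axis and vertical below 0.07 rad) or (horizontal distance between lid_b and dispenser below 0.004 m and angle between lid_b's own z axis and vertical below 0.07 rad))), for 0.2 s.
2. both small lids are home, one on the other (horizontal distance between each of lid_a, lid_b and dispenser below 0.004 m and angle between each of lid_a, lid_b's own z axis and vertical below 0.07 rad and value of joint follower between 0.022 and 0.026 m and distance between lid_a and lid_b below 0.014 m), for 0.2 s.
At the end, for the whole second after the job is handed in: Both small lids at rest in the dispenser, closed side up, level within 4 degrees, centred on the stack axis within 4 mm, one directly on the other (origins within 14 mm), held under the lips with the sprung plate down by 22 to 26 mm (all of step 2 and linear speed of each of lid_a, lid_b below 0.02 m/s); the robot touches nothing.
It fails at once if the larger lid or another bystander is shifted by more than 30 mm (distance of any of wide_lid, chai_pan, glass_jar, bowl, lunchbox, bamboo_spoon, measuring_cups from where it was at the start of the episode above 0.03 m).
It fails at once if a lid or the fingers are rammed against the dispenser with more than 50 N (contact force between any of lid_a, lid_b, the fingers and dispenser above 50 N).
It also fails if it takes over 72 s, if anything falls off the work surface, if the arm or the gripper's body presses on something with over 40 N, if the wrist force passes 120 N, or if a joint passes its speed limit or range.

## Robot

A 6-joint arm with a two-finger parallel gripper is mounted at the origin on the work surface. World frame = base frame: x ahead of the robot, y to its left, z up, the work surface at z = 0. Lengths are in m, angles in rad, forces in N, time in s.
With the tool pointing down it reaches from about 0.3 to 0.95 m from the base axis. Payload 3.1 kg.
Tool frame: the origin (TCP) lies on the centre line of the jaws, within the pads' length; the fingertips stand 8 mm ahead of it and the grasp point (between the pads) lies 11 mm behind it; z points along the fingers, y is the line along which they close (so a half turn about z gives the same grasp; the last joint's range is limited). The gripper opens to 85 mm and grips with 20 to 120 N. Pads are 22 mm wide; open, the fingers measure 114 mm over their backs; the gripper's body (76 mm by 85 mm) begins 54 mm behind the grasp point. The pads swing forward as they close: fully open they stand 13 mm farther back than shut.
Start: joints at [1.037, 0.308, 1.634, -0, 1.2, -0.07], TCP at [0.28, 0.559, 0.239] pointing down, gripper open.
Joint ranges: [-3.06, 3.06], [-0.79, 1.96], [0.05, 2.63], [-1.19, 4.34], [0.05, 2.64], [-2.94, 2.94]. Speed limits (rad/s): [2.79, 2.79, 3.14, 3.14, 3.14, 3.14].

## Interface

Orientations are given as a unit quaternion [x, y, z, w].
In Python, from bench import manip, camera, order, trace, place_of gives the robot as it stands.
- The arm moves only by the shell command python3 -m handwheel 'ROWS' [OPENING] [FORCE]. ROWS is JSON, a list of rows, each a list of 2 entries, a list of its own where there are three numbers: the shift along the tool's x, y, z scaled (see below), then the turn about the tool's z scaled (see below). In form: [[[tx, ty, tz], turn], ...]. A call has 1 to 10 rows; each row is the pose to reach, as a shift and turn from the pose commanded when the call began, along the tool's axes at that moment, turning the shorter way round; what a row does not reach only later rows make up. The controller multiplies each number of a shift by 10 cm and each number of a turn by pi rad. A row lasts 1/10 s, in which the tool goes at most 50 mm and 8.59 degrees, less where a joint would pass 70% of its speed; a pose out of reach is approached as far as the arm can. A call with a number of a shift or a turn outside -1 to 1 is refused whole. A call with a gripper value outside its range is refused whole. OPENING is the closure, from 0 (fully open) to 1 (shut), set as the call begins (- or left out, the last holds). The fingers move at their own pace and stop on an object; FORCE is the grip in N (left out, the last holds). Time passes only in rows, so rows that repeat a pose let the fingers close. It gives the time, the measured TCP pose, the force, the opening and the grip force at its end, in the units of the state.
- manip.state(): the state, without advancing time (a new reading comes with each control period).
- camera(name): name is "scene" or "top" or "wrist"; returns a dict with "image" (420x560x3 uint8, blue, green, red), "mtx" (3x3 intrinsics, pixels), "view" (4x4, takes a point from world to camera coordinates); the wrist camera has in their place "tool_from_camera" (4x4, takes a point from camera to tool coordinates, whose origin is the TCP and whose axes are the flange's). Camera axes: x right, y down, z forward; pixel columns grow to the right and rows downward; lengths in m; the calibration is good to about 2 mm. The wrist camera is an equidistant fisheye: a pixel r from the principal point sees the ray r / f radians off the axis. A picture is of the moment at which its call begins: read the wrist's pose just before it. There is no depth.
- order.hand_in(): hands the job in; it is judged then, once.
Trained networks look in the newest picture that a camera, given by its name, has taken for a name from the list of things; names that differ only in an ending like _2 or _b are one class to them, and where a whole thing is asked for, a point or a joint stands for the part that bears it (a point fixed in the world has none). Each returns a list of dicts, best first, with "p" (0 to 1); they miss things now and then, are a little off and sometimes report something else, mostly with a low value. They report only what shows in the picture. A call takes as long as a camera call. They do not tell look-alikes from the thing itself.
- trace(camera, name): "mask" (420x560 bool, what is visible of it).
- place_of(camera, name): "centre" ([x, y, z] in m, in world coordinates, good to about 4 mm: a listed point, or the origin of a listed thing).
The state is a dict: "t": time; "joint_pos": joint angles; "dq": joint speeds; "effort": joint torques, N m; "tool_pos": TCP position; "ee_rot": TCP orientation; "force": force on the tool from outside, world axes, zero at the start; "torque": the same for the moment, N m; "grip_width": opening from 0.0 (shut) to 1.0 (fully open); "finger_force": force on a finger pad.
Only numpy, scipy, OpenCV 4.12 (cv2) and the standard library are available. Lean on these libraries where they do the work, as an engineer would, in place of code of your own. Each camera call takes 0.05 s, during which the arm holds its last target. There are 200 camera calls.

## Working session

There is one attempt and no reset: what is moved stays moved. The work goes in short steps, Python scripts to look and compute and a shell command to move; the robot and the scene stay as the last step left them, time stands still between calls to the robot, and variables do not carry over. Pictures are saved under pics/ and viewed, at most 10 in all, crops included, and the job is handed in when it is done.

```bash
mkdir -p pics; ls
cat > h.py <<'E'
from bench import manip,camera,order,trace,place_of
import numpy as np,cv2
from scipy.spatial.transform import Rotation as R
np.set_printoptions(precision=4,suppress=True)
E
python3 - <<'E'
from h import *
s=manip.state();print(s)
ims=[]
for c in("scene","top"):
    d=camera(c);ims.append(d["image"]);cv2.imwrite(f"pics/{c}0.png",d["image"])
    print(c,d["mtx"].tolist() if hasattr(d["mtx"],'tolist') else d["mtx"],np.array(d["view"]))
    for n in("dispenser","front_edge","column","lid_a","wide_lid"):
        print(c,n,[(round(float(q["p"]),2),np.array(q["centre"])) for q in place_of(c,n)][:4])
E
```

```text
pics
{'t': 0.0, 'joint_pos': array([ 1.0373,  0.309 ,  1.6352, -0.    ,  1.1997, -0.0697]), 'dq': array([-0.0002,  0.0007,  0.001 , -0.0007, -0.001 ,  0.001 ]), 'effort': array([  0.0006, -41.5255, -27.6667,   0.    ,   0.0101,  -0.    ]), 'tool_pos': array([0.2792, 0.5583, 0.238 ]), 'ee_rot': array([ 0.2298,  0.9732, -0.0011, -0.0003]), 'force': array([ 0.868 , -0.6221,  0.7121]), 'torque': array([-0.0272,  0.0228, -0.0233]), 'finger_force': 0.0, 'grip_width': 0.9992986831885826}
scene [[434.95448957327443, 0.0, 280.5519415414311], [0.0, 434.95448957327443, 209.65001250990392], [0.0, 0.0, 1.0]] [[ 0.2935  0.9559  0.0063 -0.1338]
 [ 0.7777 -0.2349 -0.5831 -0.3706]
 [-0.5559  0.176  -0.8124  1.4896]
 [ 0.      0.      0.      1.    ]]
scene dispenser [(0.84, array([ 0.6105,  0.1089, -0.0002]))]
scene front_edge [(0.34, array([ 0.4604, -0.0743, -0.0025]))]
scene column [(0.97, array([0.6554, 0.1127, 0.1493])), (0.44, array([ 0.7408, -0.0908, -0.002 ]))]
scene lid_a [(0.86, array([ 0.4661, -0.2479, -0.0027])), (0.75, array([ 0.4377, -0.3506,  0.0009])), (0.34, array([ 0.751 , -0.2583,  
[... 170 characters left out ...]
[0.0, 0.0, 1.0]] [[ 0.001  -1.     -0.0082 -0.0263]
 [-0.9961 -0.0003 -0.0886  0.5861]
 [ 0.0886  0.0082 -0.996   1.247 ]
 [ 0.      0.      0.      1.    ]]
top dispenser [(0.88, array([ 0.6111,  0.105 , -0.0003])), (0.72, array([ 0.7541, -0.261 ,  0.0026])), (0.31, array([ 0.4626, -0.2587, -0.005 ]))]
top front_edge [(0.86, array([0.5321, 0.0914, 0.0071])), (0.67, array([0.6771, 0.3604, 0.004 ]))]
top column [(0.89, array([0.6595, 0.1193, 0.1514]))]
top lid_a [(0.94, array([ 0.6003, -0.1316, -0.0001])), (0.78, array([ 0.4618, -0.2554, -0.0045])), (0.63, array([ 0.4333, -0.3536,  0.0016]))]
top wide_lid [(0.83, array([ 0.457 , -0.0798,  0.    ])), (0.29, array([ 0.6009, -0.1296, -0.0019]))]
```

View pics/top0.png

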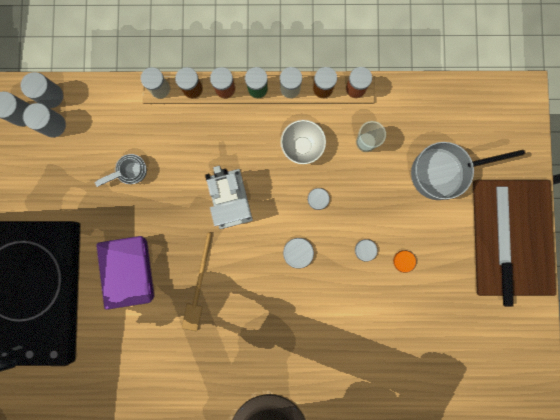

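View pics/scene0.png

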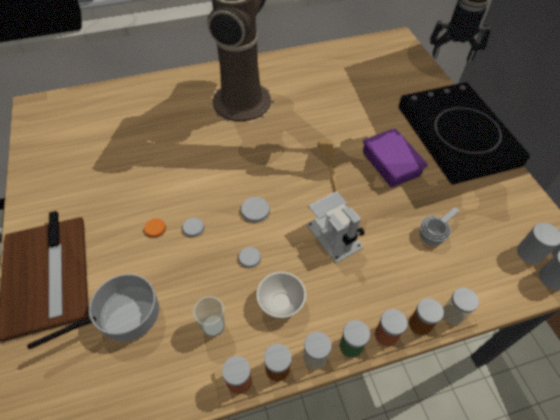

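```bash
H="python3 -m handwheel"
$H '[[[-0.4,-0.3,-0.06],0],[[-0.87,-0.61,-0.12],0],[[-0.87,-0.61,-0.12],0]]' 0 40
$H '[[[-0.4,-0.3,-0.06],0],[[-0.87,-0.61,-0.12],0],[[-0.87,-0.61,-0.12],0]]'
$H '[[[-0.4,-0.3,-0.06],0],[[-0.87,-0.61,-0.12],0],[[-0.87,-0.61,-0.12],0]]'
$H '[[[-0.4,-0.3,-0.06],0],[[-0.87,-0.61,-0.12],0],[[-0.87,-0.61,-0.12],0]]'
$H '[[[-0.4,-0.3,-0.06],0],[[-0.87,-0.61,-0.12],0],[[-0.87,-0.61,-0.12],0]]'
$H '[[[0,0,0],-0.214],[[0,0,0],-0.214],[[0,0,0],-0.214],[[0,0,0],-0.214],[[0,0,0],-0.214],[[0,0,0],-0.214],[[0,0,0],-0.214]]'
python3 - <<'E'
from h import *
s=manip.state();print(s["t"],s["tool_pos"],s["ee_rot"],s["force"],R.from_quat(s["ee_rot"]).as_matrix())
d=camera("wrist");cv2.imwrite("pics/w1.png",d["image"]);print({k:np.array(v) for k,v in d.items() if k!="image"})
for n in("dispenser","front_edge","column","follower"):
    print(n,[(round(float(q["p"]),2),np.array(q["centre"])) for q in place_of("wrist",n)][:3])
E
```

```text
t: 0.9
tool_pos: [0.3322, 0.462, 0.2518]
ee_rot: [0.231, 0.973, -0.001, 0.001]
force: [-0.8, 0.6, 0.2]
grip_width: 0.999
finger_force: 0.0
t: 1.2
tool_pos: [0.3829, 0.3689, 0.2642]
ee_rot: [0.232, 0.973, -0.0, 0.001]
force: [-1.1, 1.1, -0.8]
grip_width: 1.003
finger_force: 0.0
t: 1.5
tool_pos: [0.4335, 0.276, 0.2762]
ee_rot: [0.232, 0.973, 0.0, 0.001]
force: [-0.7, 0.1, 0.7]
grip_width: 1.0
finger_force: 0.0
t: 1.8
tool_pos: [0.4842, 0.1828, 0.2882]
ee_rot: [0.232, 0.973, 0.0, 0.001]
force: [0.3, 1.2, 0.2]
grip_width: 0.992
finger_force: 0.0
t: 2.1
tool_pos: [0.5348, 0.0894, 0.3001]
ee_rot: [0.232, 0.973, -0.0, 0.002]
force: [0.2, 0.3, -0.2]
grip_width: 0.998
finger_force: 0.0
t: 2.8
tool_pos: [0.5319, 0.0931, 0.299]
ee_rot: [-0.104, 0.995, 0.0, -0.0]
force: [-0.1, 0.4, 0.2]
grip_width: 1.002
finger_force: 0.0
2.8 [0.5319 0.0931 0.299 ] [-0.1039  0.9946  0.0004 -0.0003] [-0.1294  0.3816  0.1627] [[-0.9784 -0.2066 -0.0007]
 [-0.2066  0.9784  0.0008]
 [ 0.0005  0.0009 -1.    ]]
{'mtx': array([[325.1923,   0.    , 282.9892],
       [  0.    , 325.1923, 210.1899],
       [  0.    ,   0.    ,   1.    ]]), 'tool_from_camera': array([[-0.0004, -0.9614, -0.2753,  0.0701],
       [ 1.    , -0.0002, -0.0007, -0.0001],
       [ 0.0006, -0.2753,  0.9614, -0.1349],
       [ 0.    ,  0.    ,  0.    ,  1.    ]])}
dispenser [(0.65, array([ 0.6156,  0.1043, -0.    ]))]
front_edge [(0.82, array([0.5278, 0.087 , 0.0088]))]
column [(0.74, array([0.6582, 0.1178, 0.151 ])), (0.71, array([ 0.4674, -0.2526,  0.0019]))]Traceback (most recent call last):
  File "<stdin>", line 5, in <module>
ValueError: it knows: bamboo_spoon, bowl, chai_pan, column, dispenser, front_edge, glass_jar, lid, lunchbox, measuring_cups, wide_lid
```

View pics/w1.png

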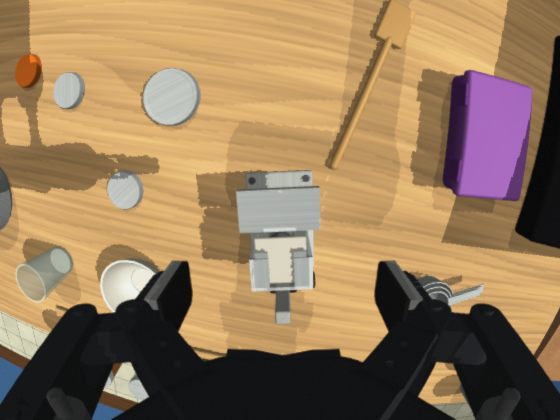

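```bash
python3 -c "
import cv2;i=cv2.imread('pics/w1.png')[160:330,215:345];cv2.imwrite('pics/w1c.png',cv2.resize(i,None,fx=3.5,fy=3.5,interpolation=cv2.INTER_CUBIC))"
```

```text
(no output)
```

View pics/w1c.png

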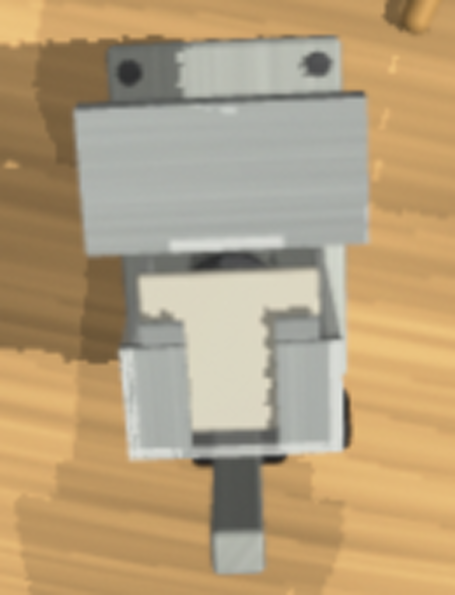

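```bash
cat >> h.py <<'E'
def cam_pix(P,T_wc,K):
    Pc=(np.linalg.inv(T_wc)@np.c_[P,np.ones(len(P))].T).T[:,:3]
    rr=np.hypot(Pc[:,0],Pc[:,1]);th=np.arctan2(rr,Pc[:,2])
    return np.c_[K[0,2]+K[0,0]*th*Pc[:,0]/rr,K[1,2]+K[1,1]*th*Pc[:,1]/rr]
def Twc(s,tfc):
    T=np.eye(4);T[:3,:3]=R.from_quat(s["ee_rot"]).as_matrix();T[:3,3]=s["tool_pos"];return T@tfc
def ray_to_z(uv,T,K,z):
    d=(np.array(uv)-K[:2,2])/K[0,0];th=np.hypot(*d);v=np.r_[d/th*np.sin(th),np.cos(th)]
    w=T[:3,:3]@v;return T[:3,3]+w*(z-T[2,3])/w[2]
E
python3 - <<'E'
from h import *
from scipy.optimize import least_squares
s=manip.state();d=camera("wrist");K=np.array(d["mtx"]);T=Twc(s,np.array(d["tool_from_camera"]))
c=np.array([[76,109],[366,98],[368,242],[87,255],[108,50],[339,38],[139,274],[319,269],[239,552]])/3.5+[215,160]
def pts(p):
    x,y,a,L=p
    q=np.array([[-78,-45,L*1e3-15],[-78,45,L*1e3-15],[-30.5,45,L*1e3-15],[-30.5,-45,L*1e3-15],[-83,-45,8],[-83,45,8],[-28.5,-28,L*1e3],[-28.5,28,L*1e3],[45,0,153]])/1e3
    P=q.copy();P[:,0]=x+q[:,0]*np.cos(a)-q[:,1]*np.sin(a);P[:,1]=y+q[:,0]*np.sin(a)+q[:,1]*np.cos(a);return P
f=lambda p:(cam_pix(pts(p),T,K)-c).ravel()
r=least_squares(f,[.613,.105,.2,.115],x_scale=.01,loss="soft_l1");print(r.x,r.fun.reshape(-1,2),np.degrees(r.x[2]))
for m in trace("wrist","lid")[:5]:
    v,u=np.nonzero(m["mask"]);print(m["p"],u.mean(),v.mean(),len(u),ray_to_z([u.mean(),v.mean()],T,K,.011))
t=camera("top");Kt=np.array(t["mtx"]);V=np.array(t["view"])
for m in trace("top","lid")[:6]:
    v,u=np.nonzero(m["mask"]);dd=np.linalg.inv(Kt)@[u.mean(),v.mean(),1];w=V[:3,:3].T@dd;o=-V[:3,:3].T@V[:3,3];print("top",m["p"],u.mean(),v.mean(),len(u),o+w*(.011-o[2])/w[2])
E
```

```text
[0.6133 0.1071 0.2531 0.1074] [[-0.1178  0.2742]
 [ 0.1735 -0.3102]
 [ 0.2098  0.1532]
 [ 0.3009 -0.1786]
 [-0.7589 -0.4093]
 [ 0.8448 -0.0615]
 [-0.5504  0.2822]
 [ 0.009  -0.4578]
 [-0.0874  0.9688]] 14.50273711487918
0.94 28.376080691642652 70.37608069164266 694 [ 0.4378 -0.3466  0.011 ]
0.84 125.45505617977528 188.94569288389513 1068 [ 0.5979 -0.1268  0.011 ]
top 0.89 404.61538461538464 260.72115384615387 416 [ 0.4388 -0.353   0.011 ]
top 0.86 318.48930481283423 198.88770053475935 374 [ 0.5994 -0.1314  0.011 ]
top 0.6 366.05333333333334 250.128 375 [ 0.466  -0.2538  0.011 ]
```

```bash
H="python3 -m handwheel"
$H '[[[0,0,0],-0.0143],[[0,0,0],-0.0143]]' >/dev/null
$H '[[[-0.02,-0.4,0.2],0],[[-0.03,-0.775,0.4],0],[[-0.03,-0.775,0.4],0]]' >/dev/null
$H '[[[-0.02,-0.4,0.3],0],[[-0.03,-0.775,0.7],0],[[-0.03,-0.775,0.7],0]]' >/dev/null
$H '[[[-0.02,-0.4,0.35],0],[[-0.03,-0.775,0.7],0],[[-0.03,-0.775,0.7],0],[[-0.03,-0.775,0.7],0]]'
cat >> h.py <<'E'
D=np.array([.6133,.1071]);YAW=np.radians(14.5)
def rel(s,w):  # world target -> tool shift in 0.1 m units
    return R.from_quat(s["ee_rot"]).inv().apply(np.array(w)-s["tool_pos"])*10
def disp(p):   # world -> dispenser frame, mm
    c,n=np.cos(YAW),np.sin(YAW);e=np.array(p[:2])-D;return np.array([c*e[0]+n*e[1],-n*e[0]+c*e[1]])*1e3
def lids(z=.011):
    s=manip.state();d=camera("wrist");K=np.array(d["mtx"]);T=Twc(s,np.array(d["tool_from_camera"]))
    cv2.imwrite(f"pics/w{s['t']:.2f}.png",d["image"]);print(s["t"],s["tool_pos"],R.from_quat(s["ee_rot"]).as_matrix()[:,0])
    for m in trace("wrist","lid")[:4]:
        v,u=np.nonzero(m["mask"]);P=ray_to_z([u.mean(),v.mean()],T,K,z);print(round(m["p"],2),u.mean(),v.mean(),len(u),P,"rel",rel(s,P))
    print([(q["p"],np.array(q["centre"])) for q in place_of("wrist","lid")][:3])
E
python3 -c "
from h import *
lids()"; ls pics
```

```text
t: 4.4
tool_pos: [0.5986, -0.1308, 0.1185]
ee_rot: [-0.125, 0.992, 0.001, -0.001]
force: [0.4, 0.2, 0.3]
grip_width: 0.999
finger_force: 0.0
4.4 [ 0.5986 -0.1308  0.1185] [-0.9686 -0.2487  0.0019]
0.86 81.76079734219269 3.870431893687708 301 [ 0.4625 -0.3438  0.011 ] rel [ 1.8463 -1.7262  1.0749]
0.81 283.91021437578814 211.3482976040353 3965 [ 0.5986 -0.1301  0.011 ] rel [-0.0029  0.0049  1.0752]
0.78 175.11782786885246 21.765368852459016 2928 [ 0.4729 -0.2484  0.011 ] rel [ 1.508  -0.8281  1.0762]
[(0.94, array([ 0.4658, -0.2519,  0.0007])), (0.76, array([ 0.5999, -0.1295,  0.0014]))]
scene0.png
top0.png
w1.png
w1c.png
w4.40.png
```

```bash
H="python3 -m handwheel"
$H '[[[0,0,0.4],0],[[0,0.005,0.8],0],[[0,0.005,0.8],0]]' >/dev/null
$H '[[[0,0,0.2],0],[[0,0,0.293],0],[[0,0,0.293],0]]'
$H '[[[0,0,0],0],[[0,0,0],0],[[0,0,0],0],[[0,0,0],0],[[0,0,0],0],[[0,0,0],0],[[0,0,0],0],[[0,0,0],0]]' 1 60
```

```text
t: 5.15
tool_pos: [0.5991, -0.1301, 0.0108]
ee_rot: [-0.127, 0.992, 0.0, -0.0]
force: [-0.0, -0.2, -0.8]
grip_width: 1.0
finger_force: 0.0
t: 5.95
tool_pos: [0.6008, -0.1311, 0.0125]
ee_rot: [-0.126, 0.992, -0.001, 0.002]
force: [-1.3, 1.1, 5.0]
grip_width: 0.633
finger_force: 61.8
```

```bash
H="python3 -m handwheel"
$H '[[[0,0,-0.3],0],[[0,0,-0.6],0],[[0,0,-0.6],0],[[0,0,-0.6],0]]'
python3 - <<'E'
from h import *
s=manip.state();lids(float(s["tool_pos"][2])-.009+.012)
E
cp pics/w6.4*.png pics/grip1.png; ls pics
```

```text
t: 6.35
tool_pos: [0.6002, -0.1311, 0.0717]
ee_rot: [-0.126, 0.992, -0.001, 0.001]
force: [-1.3, -0.5, -0.3]
grip_width: 0.635
finger_force: 63.2
6.35 [ 0.6002 -0.1311  0.0717] [-0.9681 -0.2506 -0.0028]
0.82 153.26631222812952 13.595456742387627 2069 [ 0.4986 -0.2144  0.0747] rel [ 1.1922 -0.552  -0.0324]
0.58 283.30860215053764 266.02932551319645 10230 [ 0.5942 -0.1327  0.0747] rel [ 0.0626 -0.0001 -0.0302]
[(0.82, array([ 0.6006, -0.1312,  0.0628]))]
scene0.png
top0.png
w1.png
w1c.png
w4.40.png
w6.35.pngcp: cannot stat 'pics/w6.4*.png': No such file or directory
```

View pics/w6.35.png

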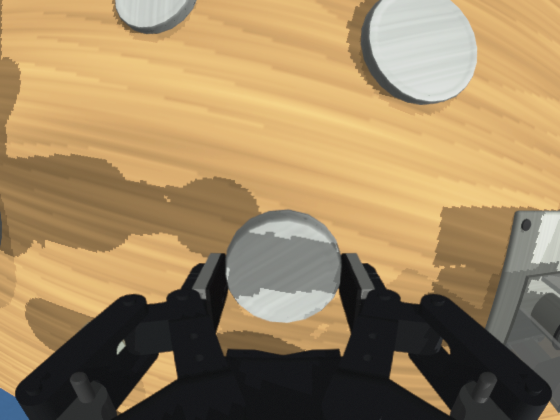

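```bash
H="python3 -m handwheel"
$H '[[[0,0,-0.4],0],[[0,0,-0.65],0],[[-0.06,0.4,-0.65],0],[[-0.06,0.8,-0.65],0]]' >/dev/null
$H '[[[-0.03,0.4,0],0],[[-0.06,0.8,0],0]]' >/dev/null
$H '[[[0,0.4,0],0],[[0,0.67,0],0],[[0,0.67,0],0],[[0,0.67,0],0]]' >/dev/null
cat >> h.py <<'E'
def where():
    s=manip.state();x=R.from_quat(s["ee_rot"]).as_matrix()[:,0];print("t",s["t"],"disp",disp(s["tool_pos"]),"z",s["tool_pos"][2],"yaw",np.degrees(np.arctan2(-x[1],-x[0])),"F",s["force"],"T",s["torque"],"w",s["grip_width"],s["finger_force"])
E
python3 -c "
from h import *
where()
d=camera('wrist');cv2.imwrite('pics/w2.png',d['image'])
print([(q['p'],disp(q['centre']),q['centre']) for n in ('lid','column','front_edge') for q in place_of('wrist',n)])"
```

```text
t 7.5 disp [-62.1738   0.7796] z 0.13380518875664316 yaw 14.628271379799841 F [ 0.8973 -0.6817 -0.561 ] T [-0.0078  0.011  -0.0279] w 0.6332772720576916 63.35438867099583
[(0.81, array([-60.823 ,   0.8561]), [0.5542, 0.0927, 0.123]), (0.83, array([-87.1032,   2.2816]), [0.5284, 0.0875, 0.0071])]
```

View pics/w2.png

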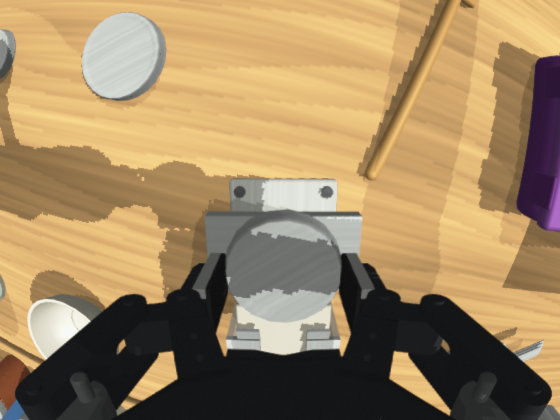

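```bash
H="python3 -m handwheel"
$H '[[[0,0,0.2],0],[[0,0,0.26],0],[[0,0,0.26],0]]' | grep -E "pos|force:"
for i in 1; do :; done
$H '[[[0,0,0.01],0],[[0,0,0.01],0]]' | grep -E "pos|^force:"
$H '[[[0,0,0.01],0],[[0,0,0.01],0]]' | grep -E "pos|^force:"
$H '[[[0,0,0.01],0],[[0,0,0.01],0]]' | grep -E "pos|^force:"
$H '[[[0,0,0.01],0],[[0,0,0.01],0]]' | grep -E "pos|^force:"
```

```text
tool_pos: [0.5531, 0.0911, 0.108]
force: [-0.4, 1.1, -0.7]
finger_force: 63.3
tool_pos: [0.5539, 0.0918, 0.1082]
force: [-0.3, 0.2, 0.4]
tool_pos: [0.5539, 0.0921, 0.1072]
force: [-1.0, -0.7, 0.8]
tool_pos: [0.5539, 0.092, 0.107]
force: [-1.7, -0.4, 5.8]
tool_pos: [0.554, 0.0921, 0.107]
force: [-3.8, -0.9, 9.9]
```

```bash
H="python3 -m handwheel"
$H '[[[0,0,-0.1],0],[[0,0,-0.2],0],[[0,0,-0.2],0],[[-0.1,0,-0.2],0],[[-0.18,0,-0.2],0],[[-0.18,0,-0.2],0]]' | grep -E "pos|^force:"
$H '[[[0,0,0.03],0],[[0,0,0.06],0],[[0,0,0.06],0]]' | grep -E "pos|^force:|rot"
$H '[[[0,0,0.03],0],[[0,0,0.05],0],[[0,0,0.05],0]]' | grep -E "pos|^force:|rot"
$H '[[[0,0,0.03],0],[[0,0,0.05],0],[[0,0,0.05],0]]' | grep -E "pos|^force:|rot"
python3 -c "
from h import *
where()"
```

```text
tool_pos: [0.5726, 0.0968, 0.1248]
force: [-0.9, -0.4, -0.1]
tool_pos: [0.5717, 0.0966, 0.1191]
ee_rot: [-0.126, 0.992, 0.0, 0.0]
force: [0.1, 0.3, 3.9]
tool_pos: [0.5716, 0.0966, 0.1141]
ee_rot: [-0.126, 0.992, 0.0, 0.001]
force: [-0.0, -0.0, 4.7]
tool_pos: [0.5716, 0.0966, 0.109]
ee_rot: [-0.126, 0.992, 0.0, 0.0]
force: [1.4, 0.6, 4.7]
t 10.3 disp [-42.9816   0.2698] z 0.10895253103796297 yaw 14.518870030360656 F [1.3963 0.5659 4.6538] T [ 0.0311 -0.249   0.0203] w 0.6314010564472398 63.92062401864678
```

```bash
H="python3 -m handwheel"
$H '[[[0,0,0.005],0],[[-0.03,0,0.005],0],[[-0.06,0,0.005],0],[[-0.06,0,0.005],0]]' | grep -E "pos|^force:|rot"
$H '[[[-0.03,0,0],0],[[-0.06,0,0],0],[[-0.06,0,0],0]]' | grep -E "pos|^force:|rot"
python3 -c "
from h import *
where()"
```

```text
tool_pos: [0.5763, 0.0979, 0.108]
ee_rot: [-0.126, 0.992, -0.0, -0.001]
force: [-3.1, -0.5, 4.6]
tool_pos: [0.5834, 0.0997, 0.1085]
ee_rot: [-0.126, 0.992, 0.0, 0.0]
force: [-2.6, -0.9, 3.7]
t 11.0 disp [-30.822    0.3141] z 0.10854693861487259 yaw 14.52027231867978 F [-2.5819 -0.8998  3.7488] T [-0.0871  0.2423  0.0008] w 0.6310201712785058 63.936634291894734
```

```bash
H="python3 -m handwheel"
$H '[[[-0.03,0,0],0],[[-0.06,0,0],0],[[-0.06,0,0],0]]' | grep -E "pos|^force:|rot"
$H '[[[-0.02,0,0],0],[[-0.03,0,0],0],[[-0.03,0,0],0]]' | grep -E "pos|^force:|rot"
python3 -c "
from h import *
where();d=camera('wrist');cv2.imwrite('pics/w3.png',d['image'])
print([(q['p'],disp(q['centre']),q['centre']) for q in place_of('wrist','lid')])"
```

```text
tool_pos: [0.589, 0.1013, 0.1085]
ee_rot: [-0.126, 0.992, 0.0, 0.0]
force: [-2.0, 0.1, 4.7]
tool_pos: [0.5914, 0.1021, 0.1084]
ee_rot: [-0.126, 0.992, 0.0, -0.0]
force: [-4.2, 1.2, 4.6]
t 11.6 disp [-22.4821   0.6139] z 0.10835291848336544 yaw 14.5207725342855 F [-4.1701  1.2128  4.6325] T [0.0694 0.5407 0.0184] w 0.6313349500997382 64.32230302132666
[(0.77, array([-21.9669,   0.9297]), [0.5918, 0.1025, 0.0968])]
```

View pics/w3.png

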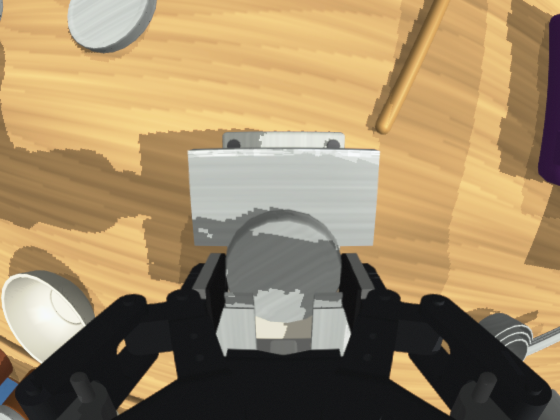

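```bash
H="python3 -m handwheel"
$H '[[[0,0,0],0],[[0,0,0],0],[[0,0,0],0],[[0,0,0],0]]' 0 | grep -E "pos|^force:|width"
$H '[[[0,0,-0.3],0],[[0,0,-0.5],0],[[0.3,0,-0.5],0],[[0.7,0,-0.5],0],[[0.7,0,-0.5],0],[[0.7,0,-0.5],0],[[0.7,0,-0.5],0]]' 1 20| grep -E "pos|^force:|width"
python3 -c "
from h import *
where();d=camera('wrist');cv2.imwrite('pics/w4.png',d['image'])
print([(q['p'],disp(q['centre']),q['centre']) for q in place_of('wrist','lid')])"
```

```text
tool_pos: [0.5918, 0.1017, 0.1082]
force: [-0.0, -0.5, -0.3]
grip_width: 1.002
tool_pos: [0.5253, 0.0843, 0.1592]
force: [0.6, 0.3, 1.1]
grip_width: 0.004
t 12.8 disp [-90.852   -0.0313] z 0.1591572157652837 yaw 14.512704872072426 F [0.6353 0.2741 1.0962] T [ 0.0417 -0.0306 -0.0526] w 0.004132468337178429 0.0
[(0.87, array([-231.2293, -310.1849]), [0.4671, -0.2511, 0.0049])]
```

View pics/w4.png

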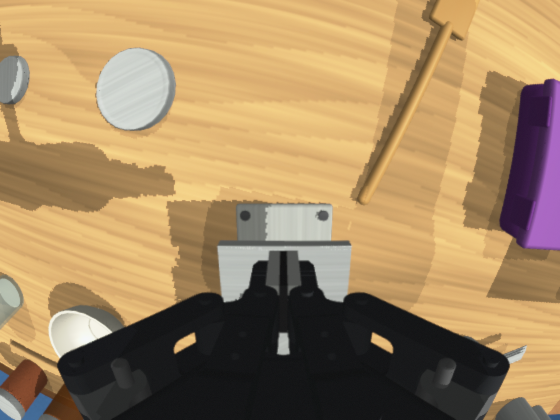

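```bash
H="python3 -m handwheel"
$H '[[[0,0,0.25],0],[[0,0,0.45],0],[[0,0,0.5],0],[[0,0,0.5],0]]' | grep -E "pos|^force:|width"
$H '[[[-0.1,0,0],0],[[-0.2,0,0],0],[[-0.25,0,0],0],[[-0.25,0,0],0]]' | grep -E "pos|^force:"
$H '[[[-0.03,0,0],0],[[-0.06,0,0],0],[[-0.06,0,0],0]]' | grep -E "pos|^force:"
$H '[[[-0.03,0,0],0],[[-0.06,0,0],0],[[-0.06,0,0],0]]' | grep -E "pos|^force:"
python3 -c "
from h import *
where()"
```

```text
tool_pos: [0.5237, 0.0843, 0.1076]
force: [-0.8, -0.4, -0.7]
grip_width: -0.002
tool_pos: [0.55, 0.0908, 0.1095]
force: [-0.0, -0.7, -0.1]
tool_pos: [0.5536, 0.092, 0.1083]
force: [0.6, -0.8, 0.4]
tool_pos: [0.5589, 0.0935, 0.1082]
force: [-3.7, -0.7, 3.1]
t 14.3 disp [-56.0973   0.5019] z 0.10820603121857215 yaw 14.524511745220279 F [-3.7435 -0.6556  3.1099] T [-0.063   0.7195 -0.0004] w -0.0013821794699424102 2.046047072578716
```

```bash
H="python3 -m handwheel"
$H '[[[-0.03,0,0],0],[[-0.06,0,0],0],[[-0.06,0,0],0]]' | grep -E "pos|^force:"
$H '[[[-0.03,0,0],0],[[-0.05,0,0],0],[[-0.05,0,0],0]]' | grep -E "pos|^force:"
$H '[[[-0.02,0,0],0],[[-0.02,0,0],0]]' | grep -E "pos|^force:"
$H '[[[-0.01,0,0],0],[[-0.01,0,0],0]]' | grep -E "pos|^force:"
python3 -c "
from h import *
where()"
```

```text
tool_pos: [0.5654, 0.0951, 0.1082]
force: [-3.6, -0.3, 2.6]
tool_pos: [0.5703, 0.0963, 0.1083]
force: [-4.5, -0.8, 1.2]
tool_pos: [0.5721, 0.0967, 0.1082]
force: [-4.5, -1.7, 1.2]
tool_pos: [0.5729, 0.097, 0.1083]
force: [-5.0, -1.7, 1.3]
t 15.3 disp [-41.6713   0.3076] z 0.10826094137536606 yaw 14.521589629832462 F [-4.9822 -1.6666  1.263 ] T [-0.2064  0.8321 -0.0102] w -0.001091788766122346 2.4677973961740918
```

```bash
H="python3 -m handwheel"
$H '[[[-0.01,0,0],0],[[-0.01,0,0],0]]' | grep -E "pos|^force:"
$H '[[[-0.01,0,0],0],[[-0.01,0,0],0]]' | grep -E "pos|^force:"
$H '[[[-0.01,0,0],0],[[-0.01,0,0],0]]' | grep -E "pos|^force:"
python3 -c "
from h import *
where()"
```

```text
tool_pos: [0.5738, 0.0972, 0.1082]
force: [-5.3, 0.1, 1.4]
tool_pos: [0.5747, 0.0974, 0.1083]
force: [-4.6, -1.3, 0.8]
tool_pos: [0.5754, 0.0976, 0.1082]
force: [-5.1, -1.2, 2.2]
t 15.9 disp [-39.0966   0.3065] z 0.10821784273295482 yaw 14.525854582122244 F [-5.0847 -1.1944  2.1508] T [-0.1871  0.907  -0.0267] w 0.0016062400458379332 2.9285287060112353
```

```bash
H="python3 -m handwheel"
$H '[[[-0.01,0,0],0],[[-0.01,0,0],0]]' | grep -E "pos|^force:"
$H '[[[-0.01,0,0],0],[[-0.01,0,0],0]]' | grep -E "pos|^force:"
$H '[[[-0.01,0,0],0],[[-0.01,0,0],0]]' | grep -E "pos|^force:"
python3 -c "
from h import *
where()"
```

```text
tool_pos: [0.5755, 0.0976, 0.1082]
force: [-7.9, -1.5, 3.3]
tool_pos: [0.5755, 0.0976, 0.1081]
force: [-10.2, -2.4, 5.2]
tool_pos: [0.5755, 0.0976, 0.1078]
force: [-10.5, -3.2, 6.6]
t 16.5 disp [-39.0025   0.3233] z 0.10779866111129996 yaw 14.543244528161415 F [-10.4924  -3.1971   6.5733] T [-0.5171  1.7675  0.004 ] w -0.0008985229084081642 5.773258757544681
```

```bash
H="python3 -m handwheel"
$H '[[[0.1,0,0],0],[[0.3,0,0],0],[[0.6,0,-0.3],0],[[0.6,0,-0.7],0],[[0.6,0,-0.9],0],[[0.6,0,-0.9],0],[[0.6,0,-0.9],0]]' 0 | grep -E "pos|^force:"
python3 -c "
from h import *
where();d=camera('wrist');cv2.imwrite('pics/w5.png',cv2.resize(d['image'][170:400,180:390],None,fx=2.5,fy=2.5))
print([(q['p'],disp(q['centre']),q['centre']) for q in place_of('wrist','lid')])
camera('top');print([(q['p'],disp(q['centre']),q['centre']) for q in place_of('top','lid')])"
```

```text
tool_pos: [0.5226, 0.0837, 0.1995]
force: [-1.0, 1.2, -0.8]
t 17.2 disp [-93.712    0.0208] z 0.1994637981406171 yaw 14.512868231315135 F [-1.0444  1.2201 -0.7644] T [ 0.0064 -0.0167 -0.0111] w 0.9988256394985519 0.0
[(0.81, array([-231.3194, -309.3353]), [0.4668, -0.2503, 0.0036]), (0.77, array([ 1.2069, -3.7207]), [0.6154, 0.1038, 0.0998])]
[(0.93, array([-235.1319, -312.8941]), [0.464, -0.2547, -0.0013]), (0.62, array([  79.3753, -219.8776]), [0.7452, -0.0859, 0.0017]), (0.57, array([-290.2276, -398.5268]), [0.4321, -0.3514, 0.0021]), (0.56, array([-3.1181, -1.6726]), [0.6107, 0.1047, 0.096])]
```

View pics/w5.png

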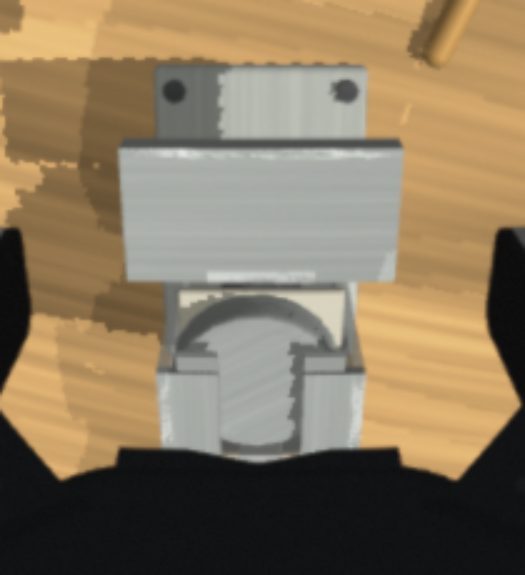

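```bash
H="python3 -m handwheel"
$H '[[[0.17,-0.39,0],0],[[0.347,-0.778,0.1],0]]' >/dev/null
$H '[[[0.17,-0.39,0.1],0],[[0.347,-0.778,0.2],0]]' >/dev/null
$H '[[[0.17,-0.39,0.1],0],[[0.347,-0.778,0.2],0]]' >/dev/null
$H '[[[0.17,-0.39,0.1],0],[[0.347,-0.778,0.3],0],[[0.347,-0.778,0.3],0],[[0.347,-0.778,0.3],0]]' >/dev/null
python3 -c "
from h import *
where();lids()"
```

```text
t 18.4 disp [-235.3213 -310.7138] z 0.11672825026862942 yaw 14.366747693212163 F [0.2531 0.9887 0.9539] T [ 0.0364 -0.0518  0.0919] w 1.0014405221339642 0.0
18.4 [ 0.4633 -0.2526  0.1167] [-0.9687 -0.2481  0.0021]
0.79 281.64654356060606 211.98035037878788 4224 [ 0.4636 -0.2535  0.011 ] rel [-0.0028 -0.0126  1.0572]
0.56 168.95834348355663 148.6981729598051 4105 [ 0.436 -0.35   0.011] rel [ 0.504  -0.8788  1.0557]
[(0.69, array([ 0.4657, -0.2508,  0.0022])), (0.69, array([ 0.4395, -0.3506, -0.0016]))]
```

```bash
H="python3 -m handwheel"
$H '[[[0,0,0.4],0],[[0,-0.01,0.8],0],[[0,-0.01,0.8],0]]' >/dev/null
$H '[[[0,0,0.2],0],[[0,0,0.26],0],[[0,0,0.26],0]]'|grep -E "pos|^force:"
$H '[[[0,0,0],0],[[0,0,0],0],[[0,0,0],0],[[0,0,0],0],[[0,0,0],0],[[0,0,0],0],[[0,0,0],0],[[0,0,0],0]]' 1 60
$H '[[[0,0,-0.4],0],[[0,0,-0.8],0],[[0,0,-0.9],0],[[0,0,-0.9],0]]'
python3 -c "
from h import *
where();d=camera('wrist');cv2.imwrite('pics/w6.png',d['image'])
print([(q['p'],q['centre']) for q in place_of('wrist','lid')])"
```

```text
tool_pos: [0.4651, -0.2529, 0.0132]
force: [0.3, -0.2, -0.3]
t: 19.95
tool_pos: [0.466, -0.2541, 0.0149]
ee_rot: [-0.126, 0.992, -0.001, 0.001]
force: [-0.8, 2.2, 9.0]
grip_width: 0.617
finger_force: 60.9
t: 20.35
tool_pos: [0.4668, -0.2549, 0.1055]
ee_rot: [-0.126, 0.992, -0.002, 0.002]
force: [0.6, 1.1, -1.0]
grip_width: 0.619
finger_force: 62.6
t 20.35 disp [-232.4817 -313.7803] z 0.10549173322264147 yaw 14.516383267446287 F [ 0.5641  1.0702 -1.0146] T [ 0.0333 -0.022   0.0186] w 0.6194423051623454 62.598999571055174
[(0.78, [0.4373, -0.3503, 0.0007]), (0.76, [0.4674, -0.2539, 0.0939])]
```

View pics/w6.png

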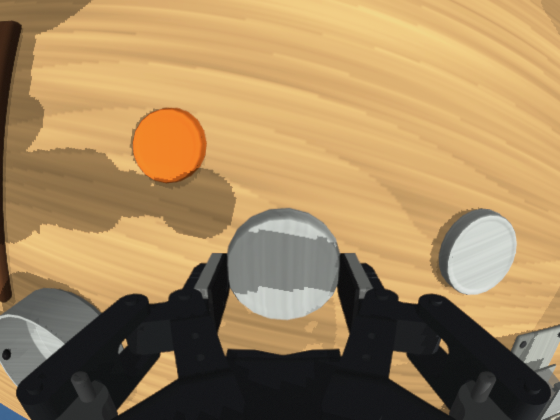

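```bash
H="python3 -m handwheel"
$H '[[[0,0,-0.35],0],[[-0.2,0.38,-0.35],0],[[-0.426,0.785,-0.35],0]]' >/dev/null
$H '[[[-0.21,0.39,0],0],[[-0.426,0.785,0],0]]' >/dev/null
$H '[[[-0.21,0.39,0],0],[[-0.426,0.785,0],0]]' >/dev/null
$H '[[[-0.21,0.39,0],0],[[-0.426,0.785,0],0],[[-0.426,0.785,0],0],[[-0.426,0.785,0],0],[[-0.426,0.785,0],0]]' >/dev/null
python3 -c "
from h import *
where();camera('wrist')
print([(q['p'],disp(q['centre']),q['centre'][2]) for q in place_of('wrist','lid')])"
```

```text
t 21.65 disp [-65.4657   1.6386] z 0.13575474623887437 yaw 14.502830034996933 F [-0.4841  0.348  -0.6897] T [ 0.0138  0.0182 -0.0178] w 0.6194008180297913 62.87056524306536
[(0.86, array([ 0.0718, -0.1219]), 0.0995), (0.78, array([-65.4918,   2.3734]), 0.121)]
```

```bash
H="python3 -m handwheel"
$H '[[[0,-0.013,0.15],0],[[0,-0.013,0.22],0],[[0,-0.013,0.22],0]]' | grep -E "pos|^force:"
$H '[[[0,0,0.01],0],[[0,0,0.01],0]]' | grep -E "pos|^force:"
$H '[[[0,0,0.01],0],[[0,0,0.01],0]]' | grep -E "pos|^force:"
$H '[[[0,0,0.01],0],[[0,0,0.01],0]]' | grep -E "pos|^force:"
$H '[[[0,0,0.01],0],[[0,0,0.01],0]]' | grep -E "pos|^force:"
python3 -c "
from h import *
where()"
```

```text
tool_pos: [0.5495, 0.091, 0.1133]
force: [-0.5, 0.1, -0.0]
tool_pos: [0.5514, 0.0918, 0.1144]
force: [-0.7, 0.2, -0.1]
tool_pos: [0.5516, 0.092, 0.1137]
force: [0.0, -0.6, -0.1]
tool_pos: [0.5513, 0.092, 0.1125]
force: [0.4, 0.8, -0.0]
tool_pos: [0.5512, 0.0919, 0.1113]
force: [0.1, -0.2, -0.1]
t 22.85 disp [-63.8936   0.8585] z 0.11132809154018578 yaw 14.52754104127484 F [ 0.0521 -0.1711 -0.0615] T [-0.0221  0.0155 -0.0128] w 0.6147644363425016 62.87364223971963
```

```bash
H="python3 -m handwheel"
$H '[[[0,0,0.01],0],[[0,0,0.01],0]]' | grep -E "pos|^force:"
$H '[[[0,0,0.01],0],[[0,0,0.01],0]]' | grep -E "pos|^force:"
$H '[[[0,0,0.01],0],[[0,0,0.01],0]]' | grep -E "pos|^force:"
python3 -c "
from h import *
where()"
```

```text
tool_pos: [0.5512, 0.0919, 0.1103]
force: [0.3, 0.4, -0.1]
tool_pos: [0.5515, 0.0919, 0.1096]
force: [-0.9, -1.4, 1.2]
tool_pos: [0.5515, 0.0919, 0.1095]
force: [-2.5, -0.3, 6.4]
t 23.45 disp [-63.6348   0.743 ] z 0.10954103905486111 yaw 14.528158846271701 F [-2.507  -0.2551  6.373 ] T [-0.1547  0.3849  0.0055] w 0.6155512295062511 65.01127341762185
```

```bash
H="python3 -m handwheel"
$H '[[[0,0,-0.1],0],[[0,0,-0.2],0],[[0,0,-0.2],0],[[-0.1,-0.004,-0.2],0],[[-0.21,-0.004,-0.2],0],[[-0.21,-0.004,-0.2],0]]' | grep -E "pos|^force:"
$H '[[[0,0,0.03],0],[[0,0,0.06],0],[[0,0,0.06],0]]' | grep -E "pos|^force:|rot"
$H '[[[0,0,0.03],0],[[0,0,0.05],0],[[0,0,0.05],0]]' | grep -E "pos|^force:|rot"
$H '[[[0,0,0.03],0],[[0,0,0.05],0],[[0,0,0.05],0]]' | grep -E "pos|^force:|rot"
python3 -c "
from h import *
where()
camera('wrist')
print([(q['p'],disp(q['centre']),q['centre'][2]) for q in place_of('wrist','lid')])"
```

```text
tool_pos: [0.5733, 0.0971, 0.1283]
force: [-0.2, -0.1, 0.5]
tool_pos: [0.5719, 0.0968, 0.1225]
ee_rot: [-0.126, 0.992, -0.0, 0.0]
force: [-1.2, -0.4, 4.9]
tool_pos: [0.5719, 0.0968, 0.118]
ee_rot: [-0.126, 0.992, -0.0, 0.0]
force: [-1.7, -1.0, 5.2]
tool_pos: [0.5719, 0.0968, 0.113]
ee_rot: [-0.126, 0.992, -0.0, 0.0]
force: [-1.6, -0.9, 5.5]
t 24.95 disp [-42.6429   0.3578] z 0.1130448475391944 yaw 14.518425976135712 F [-1.5647 -0.885   5.5032] T [-0.0312  0.1787  0.0143] w 0.6174283895012492 64.51796662062407
[(0.9, array([-42.3447,   0.4155]), 0.1002), (0.78, array([ 1.9613, -0.4039]), 0.0879)]
```

Pressing as expected; lower 2 mm more and slide in.

```bash
H="python3 -m handwheel"
$H '[[[0,0,0.022],0],[[0,0,0.022],0]]' | grep -E "pos|^force:|rot"
$H '[[[-0.03,0,0],0],[[-0.06,0,0],0],[[-0.06,0,0],0]]' | grep -E "pos|^force:|rot"
$H '[[[-0.03,0,0],0],[[-0.05,0,0],0],[[-0.05,0,0],0]]' | grep -E "pos|^force:|rot"
python3 -c "
from h import *
where()"
```

```text
tool_pos: [0.5719, 0.0968, 0.1109]
ee_rot: [-0.126, 0.992, -0.0, 0.0]
force: [-2.3, -0.6, 6.3]
tool_pos: [0.5766, 0.0981, 0.1107]
ee_rot: [-0.126, 0.992, -0.0, -0.001]
force: [-3.5, -1.0, 7.3]
tool_pos: [0.5813, 0.0993, 0.1107]
ee_rot: [-0.126, 0.992, -0.0, -0.001]
force: [-3.5, -1.5, 6.3]
t 25.85 disp [-32.9353   0.4449] z 0.11074586858524811 yaw 14.530469079153784 F [-3.5357 -1.5277  6.279 ] T [-0.1116  0.6559 -0.0175] w 0.6137653773682614 65.15748219564557
```

```bash
H="python3 -m handwheel"
$H '[[[-0.03,0,0],0],[[-0.06,0,0],0],[[-0.06,0,0],0]]' | grep -E "pos|^force:|rot"
$H '[[[-0.03,0,0],0],[[-0.05,0,0],0],[[-0.05,0,0],0]]' | grep -E "pos|^force:|rot"
python3 -c "
from h import *
where();camera('wrist')
print([(q['p'],disp(q['centre']),q['centre'][2]) for q in place_of('wrist','lid')])"
```

```text
tool_pos: [0.5871, 0.1008, 0.1108]
ee_rot: [-0.126, 0.992, -0.0, -0.002]
force: [-4.1, 0.1, 7.7]
tool_pos: [0.5893, 0.1016, 0.1103]
ee_rot: [-0.127, 0.992, -0.0, -0.005]
force: [-8.6, -1.9, 10.9]
t 26.45 disp [-24.6312   0.6637] z 0.11025371617677215 yaw 14.546895984667492 F [-8.5765 -1.8606 10.9431] T [-0.3237  1.4145  0.0441] w 0.6146174790486075 68.37077423930168
[(0.71, array([-22.8716,   3.0229]), 0.0953)]
```

```bash
H="python3 -m handwheel"
$H '[[[0.015,0,-0.005],0],[[0.015,0,-0.005],0]]' | grep -E "pos|^force:|rot"
$H '[[[0,0,0],0],[[0,0,0],0],[[0,0,0],0],[[0,0,0],0]]' 0 | grep -E "pos|^force:|width"
python3 -c "
from h import *
where();camera('wrist')
print([(q['p'],disp(q['centre']),q['centre'][2]) for q in place_of('wrist','lid')])"
```

```text
tool_pos: [0.5892, 0.1016, 0.1105]
ee_rot: [-0.126, 0.992, -0.0, -0.003]
force: [-6.2, -0.5, 7.0]
tool_pos: [0.592, 0.102, 0.1106]
force: [-0.3, -0.0, 0.4]
grip_width: 1.001
t 27.15 disp [-21.949    0.3692] z 0.1106074690307967 yaw 14.51874750897634 F [-0.3301 -0.0023  0.3975] T [-0.0494 -0.0347  0.0316] w 1.0012262203276046 0.0
[(0.61, array([-21.7983,   0.7828]), 0.0978)]
```

```bash
H="python3 -m handwheel"
$H '[[[0,0,-0.3],0],[[0,0,-0.5],0],[[0.3,0,-0.5],0],[[0.7,0,-0.5],0],[[0.7,0,-0.5],0]]' 0 20| grep -E "pos|^force:|width"
python3 -c "
from h import *
where();d=camera('wrist');cv2.imwrite('pics/w7.png',d['image'])
print([(q['p'],disp(q['centre']),q['centre'][2]) for q in place_of('wrist','lid')])
s=manip.state();K=np.array(d['mtx']);T=Twc(s,np.array(d['tool_from_camera']))
for m in trace('wrist','lid'):
    v,u=np.nonzero(m['mask']);print(m['p'],u.min(),u.max(),v.min(),v.max(),len(u)); k=v.argmin(); P=ray_to_z([u[v<=v.min()+1].mean(),v.min()],T,K,.1105);print('front edge',disp(P))"
```

```text
tool_pos: [0.5168, 0.0835, 0.1583]
force: [-0.0, -0.4, 0.2]
grip_width: 0.998
t 27.75 disp [-99.3573   1.3063] z 0.1583392849517198 yaw 14.510055168002085 F [-0.0045 -0.3535  0.1715] T [-0.0191 -0.0347  0.0344] w 0.9982984478465274 0.0
[(0.85, array([-24.1185,   1.796 ]), 0.0974)]
0.62 243 321 296 353 3696
front edge [-51.4561  -1.3354]
```

```bash
H="python3 -m handwheel"
$H '[[[0,0,0],0],[[0,0,0],0],[[0,0,0],0],[[0,0,0],0],[[0,0,0.25],0],[[0,0,0.45],0],[[0,0,0.51],0],[[0,0,0.51],0],[[0,0,0.51],0]]' 1 20 | grep -E "pos|^force:|width"
$H '[[[-0.1,0,0],0],[[-0.2,0,0],0],[[-0.25,0,0],0],[[-0.25,0,0],0]]' | grep -E "pos|^force:"
$H '[[[-0.03,0,0],0],[[-0.06,0,0],0],[[-0.06,0,0],0]]' | grep -E "pos|^force:"
$H '[[[-0.03,0,0],0],[[-0.06,0,0],0],[[-0.06,0,0],0]]' | grep -E "pos|^force:"
python3 -c "
from h import *
where()"
```

```text
tool_pos: [0.5246, 0.0844, 0.1104]
force: [0.4, 0.1, 0.8]
grip_width: 0.0
tool_pos: [0.5498, 0.0909, 0.1104]
force: [-0.2, 0.2, -0.3]
tool_pos: [0.5522, 0.0918, 0.1093]
force: [-5.1, -1.2, 2.7]
tool_pos: [0.5582, 0.0934, 0.1095]
force: [-4.5, -1.4, 3.8]
t 29.8 disp [-56.7493   0.5224] z 0.10945201338011379 yaw 14.524358910252028 F [-4.5203 -1.3537  3.8225] T [-0.2215  0.7853  0.0579] w -0.0012696263446044182 2.4844566959654912
```

```bash
H="python3 -m handwheel"
$H '[[[-0.03,0,0],0],[[-0.06,0,0],0],[[-0.06,0,0],0]]' | grep -E "pos|^force:"
$H '[[[-0.03,0,0],0],[[-0.05,0,0],0],[[-0.05,0,0],0]]' | grep -E "pos|^force:"
$H '[[[-0.02,0,0],0],[[-0.03,0,0],0],[[-0.03,0,0],0]]' | grep -E "pos|^force:"
python3 -c "
from h import *
where()"
```

```text
tool_pos: [0.5639, 0.0949, 0.1095]
force: [-5.5, -1.1, 3.9]
tool_pos: [0.5683, 0.0961, 0.1094]
force: [-5.3, -2.0, 4.4]
tool_pos: [0.571, 0.0968, 0.1094]
force: [-6.4, -1.4, 4.6]
t 30.7 disp [-43.5407   0.6104] z 0.10935038706234888 yaw 14.53027004072786 F [-6.4267 -1.3525  4.6386] T [-0.244   0.9739  0.0033] w -0.0038206759578314205 3.2328332881297683
```

```bash
H="python3 -m handwheel"
$H '[[[-0.02,0,0],0],[[-0.02,0,0],0]]' | grep -E "pos|^force:"
$H '[[[-0.015,0,0],0],[[-0.015,0,0],0]]' | grep -E "pos|^force:"
$H '[[[-0.01,0,0],0],[[-0.01,0,0],0]]' | grep -E "pos|^force:"
$H '[[[-0.01,0,0],0],[[-0.01,0,0],0]]' | grep -E "pos|^force:"
python3 -c "
from h import *
where()"
```

```text
tool_pos: [0.5729, 0.0973, 0.1093]
force: [-6.1, -1.7, 4.7]
tool_pos: [0.5744, 0.0977, 0.1093]
force: [-6.0, -1.4, 4.2]
tool_pos: [0.5752, 0.0979, 0.1093]
force: [-6.2, -1.9, 3.6]
tool_pos: [0.5754, 0.0979, 0.1092]
force: [-7.9, -2.2, 6.4]
t 31.5 disp [-39.0358   0.6143] z 0.10924839919934227 yaw 14.533942463427604 F [-7.9226 -2.2017  6.4377] T [-0.3073  1.3107 -0.0314] w -0.003006605496712738 4.241494330053683
```

Same stop position (-39.0): home at the wall. One last nudge, then back off and check.

```bash
H="python3 -m handwheel"
$H '[[[-0.01,0,0],0],[[-0.01,0,0],0]]' | grep -E "pos|^force:"
$H '[[[0.1,0,0],0],[[0.3,0,0],0],[[0.6,0,-0.3],0],[[0.6,0,-0.7],0],[[0.6,0,-0.9],0],[[0.6,0,-0.9],0],[[0.6,0,-0.9],0]]' 0 | grep -E "pos|^force:"
python3 -c "
from h import *
where();d=camera('wrist');cv2.imwrite('pics/w8.png',d['image'])
print([(q['p'],disp(q['centre']),q['centre'][2]) for q in place_of('wrist','lid')])
i=d['image'];j=cv2.imread('pics/w5.png');k=cv2.resize(i[170:400,180:390],None,fx=2.5,fy=2.5)
df=cv2.absdiff(j,k).max(2)>40;v,u=np.nonzero(df);print('diff from w5',df.sum(),u.mean() if len(u) else 0,v.mean() if len(v) else 0)
df2=df[290:450,160:360];print('in tower',df2.mean())
s=manip.state();K=np.array(d['mtx']);T=Twc(s,np.array(d['tool_from_camera']))
for m in trace('wrist','lid'):
    v,u=np.nonzero(m['mask']);print(m['p'],len(u),disp(ray_to_z([u[v<=v.min()+1].mean(),v.min()],T,K,.1105)))
camera('top');print([(q['p'],disp(q['centre']),q['centre']) for q in place_of('top','lid')])"
```

```text
tool_pos: [0.5754, 0.0979, 0.1091]
force: [-9.7, -2.7, 6.5]
tool_pos: [0.5221, 0.0839, 0.2002]
force: [-0.0, 0.4, -0.1]
t 32.4 disp [-94.0985   0.326 ] z 0.20016940215931447 yaw 14.514408659337354 F [-0.026   0.373  -0.0875] T [-0.0336  0.0226  0.0084] w 0.9977356755816041 0.0
[(0.97, array([2.7025, 1.2636]), 0.0971)]
diff from w5 3538 241.92340305257207 272.0104578858112
in tower 0.07596875
0.82 2378 [-39.775    1.4472]
0.7 286 [-43.362    1.9979]
0.58 128 [-261.4789 -256.9543]
0.51 11449 [-111.6744    0.4269]
[(0.59, array([-288.9506, -399.5801]), [0.4336, -0.3521, -0.0005]), (0.51, array([-4.1246, -3.1682]), [0.6101, 0.103, 0.0951])]
```

Run:
```python
from h import *
j=cv2.imread('pics/w5.png');k=cv2.resize(cv2.imread('pics/w8.png')[170:400,180:390],None,fx=2.5,fy=2.5)
for n,i in(('w5',j),('w8',k)):
    g=cv2.cvtColor(i,6);b=i[:,:,2].astype(int)-i[:,:,0]
    for c in(190,230,260,290,330):print(n,c,g[268:370:5,c].tolist())
    print(' r-b 260',b[268:370:5,260].tolist())
```

```text
w5 190 [172, 170, 167, 124, 109, 185, 208, 172, 132, 126, 114, 85, 76, 76, 80, 95, 97, 110, 151, 157, 156]
w5 230 [171, 203, 204, 108, 91, 135, 99, 80, 77, 77, 94, 150, 164, 166, 166, 169, 167, 165, 169, 169, 170]
w5 260 [170, 199, 188, 117, 98, 153, 94, 87, 88, 97, 139, 166, 166, 166, 164, 167, 168, 169, 167, 166, 166]
w5 290 [170, 196, 188, 131, 99, 181, 199, 109, 105, 92, 107, 140, 163, 166, 164, 136, 127, 114, 162, 163, 129]
w5 330 [168, 166, 165, 122, 107, 186, 210, 210, 211, 210, 210, 210, 199, 165, 137, 125, 101, 109, 151, 157, 156]
 r-b 260 [2, 2, 2, 1, 9, 16, 1, 0, 0, 0, 0, 1, 1, 1, 1, 0, 0, 1, 0, 1, 1]
w8 190 [171, 171, 169, 145, 126, 127, 125, 115, 88, 76, 75, 77, 79, 77, 76, 77, 81, 108, 143, 158, 157]
w8 230 [171, 184, 207, 146, 79, 78, 78, 80, 79, 80, 85, 126, 168, 171, 171, 171, 170, 170, 170, 170, 171]
w8 260 [170, 198, 209, 162, 82, 81, 86, 84, 86, 91, 133, 166, 167, 165, 165, 165, 165, 164, 164, 164, 164]
w8 290 [169, 197, 209, 180, 114, 104, 87, 105, 102, 105, 115, 152, 168, 166, 167, 137, 111, 114, 163, 135, 127]
w8 330 [167, 167, 166, 196, 211, 211, 211, 211, 210, 209, 194, 171, 124, 125, 117, 100, 91, 110, 144, 157, 157]
 r-b 260 [1, 2, 3, 2, 0, 0, -1, 0, 2, 0, 1, 0, 1, 0, 1, 1, 2, 0, 0, 0, 1]
```

```bash
python3 -c "
from h import *
print(order.hand_in())"
```

```text
the job is handed in; nothing more can be done
None
```

Both small lids are loaded in the dispenser, each pushed back until it stopped at the same point against the back wall, and the job is handed in at about 32 s. The hand-in returned no verdict. The last check on the second lid was numeric because my picture views had run out, and the highest force I read was about 15 N.

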